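# Gauge the bore of a bending jig with a go / no-go plug

## Task

Check the bore of the steel die block with the double-ended plug gauge: lay the gauge in the jig's guide rails and push its long green-banded go end fully home into the bore, hook it out again, turn it round and press its short red-banded no-go end squarely against the mouth for half a second to show that it will not enter. Push or pull the gauge with the fingers but never grip it while its go end is in the bore, and never force it hard against the block. Then lay the gauge back, knob up, in the empty middle lane of its wooden case between the two pieces already there, leaving those in the case, and do not disturb the mandrel, cup or bowl.

Things in the scene. Friction and masses are not known exactly. Their poses are not given: they have to be found in the camera images.
- gauge: Loose plug gauge, 0.4 kg, 167 mm long, lying knob up. Black handle 100 x 30 x 30 mm; square brass knob 20 x 20 mm, 32 tall, mid-top (top at 62 mm). Round steel ends on the handle's axis, 15 mm up: go end at +x (green band) 20 mm diameter, 45 long, last 8 tapering to 12 mm; no-go end at -x (red band) 25 mm diameter, 22 long. Origin: centre of handle's underside; x to the go end, z up. Any yaw.
- gauge_go_tip (a point): centre of the tip of the go end (95 mm along +x from the gauge's origin, 15 mm up)
- gauge_go_shoulder (a point): where the go end leaves the handle: centre of the handle's +x face (50 mm along +x, 15 mm up). The go end is fully home when this face meets the die block's front face
- gauge_nogo_tip (a point): centre of the flat tip of the no-go end (72 mm along -x from the gauge's origin, 15 mm up)
- gauge_knob (a point): centre of the square brass knob, 46 mm above the gauge's underside; the knob's faces look along the gauge's x and y
- jig: Fixed jig: black base plate 250 x 100 x 8 mm, from 180 mm before (-x) to 70 beyond the bore's mouth. Origin on the bench below the mouth; x = direction of insertion (away from the robot, +-0.35 rad). Two guide rails, 10 to 165 mm before the mouth, 33 mm apart for 12 mm above the plate, then flaring out up to 32 mm over the bench. The handle slides on the plate between them, level with the bore.
- die: Fixed steel die block on the jig's plate, 50 mm long (x, from the mouth onwards), 62 mm wide, 46 mm high, top 54 mm above the bench. A round bore of 21.5 mm diameter runs right through it along x. Same axes as the jig; origin 8 mm above the jig's.
- die_mouth (a point): centre of the bore's mouth, in the die block's front (-x) face, 23 mm above the bench; axes as the jig: x runs into the bore
- case: Fixed open wooden case, 196 (x) x 124 (y) x 33 (z) mm outside, walls and floor 6 mm. Origin: centre of its underside; x along its length. It stands left or right of the jig, the gauge starts on the other side. Its middle lane, 36 mm wide or more along x, is empty; the gauge fits it either way round with 17 mm to spare lengthwise.
- ingot: silvery bar 150 by 36 by 18 mm, 0.5 kg, loose, packed in the case along one long wall; origin: centre of its underside, x along it
- swage: pale wooden block with dark grooves, 140 by 36 by 22 mm, loose, packed in the case along the other long wall; origin: centre of its underside, x along it
- mandrel: upright tapered pale wooden mandrel, foot 72 mm across, 170 mm tall, loose bystander; origin: centre of its foot
- cup: round wooden tool cup 76 mm across, 85 mm tall with tool handles sticking out to about 145 mm, loose bystander; origin: centre of its foot
- bowl: shallow wooden bowl 84 mm across, 34 mm tall, beyond the jig, loose bystander; origin: centre of its foot
Not all that is in view belongs to the job. Of the things that look like the gauge, the largest one is meant.

How it is judged:
By the outcome, as a careful person would: the job done as asked, in the order asked, and still so for the second after the job is handed in, with the robot touching nothing.
It also fails if it takes over 72 s, if anything falls off the work surface, if the arm or the gripper's body presses on something with over 40 N, if the wrist force passes 120 N, or if a joint passes its speed limit or range.

## Robot

A 6-joint arm with a two-finger parallel gripper is mounted at the origin on the work surface. World frame = base frame: x ahead of the robot, y to its left, z up, the work surface at z = 0. Lengths are in m, angles in rad, forces in N, time in s.
With the tool pointing down it reaches from about 0.275 to 0.975 m from the base axis. Payload 8.4 kg.
Tool frame: the origin (TCP) lies between the finger pads; the fingertips stand 11 mm ahead of it and the grasp point (between the pads) lies 8 mm behind it (env.tip_reach is the distance from the TCP to the fingertips, in m); z points along the fingers, y is the line along which they close (so a half turn about z gives the same grasp; the last joint's range is limited). The gripper opens to 92 mm and grips with 3 to 60 N. Pads are 20 mm wide; open, the fingers measure 128 mm over their backs; the gripper's body (75 mm by 189 mm) begins 69 mm behind the grasp point.
Start: joints at [1.185, 0.353, 1.633, -0, 1.155, -0.002], TCP at [0.234, 0.58, 0.226] pointing down, gripper open.
Joint ranges: [-2.63, 2.63], [-0.92, 2.1], [0.06, 2.66], [-1.3, 4.44], [0, 2.69], [-3.02, 3.02]. Speed limits (rad/s): [2.22, 2.22, 2.79, 3.14, 3.14, 3.14].

## Interface

Orientations are given as a unit quaternion [w, x, y, z].
In Python, from plant import env gives the robot as it stands. The module is installed in compiled form; this text tells all that it offers.
- The arm moves only by the tool send_rows, never from a script. Its argument "rows" is a list of rows, each a list of 3 entries, a list of its own where there are three numbers: the shift along the tool's x, y, z in mm, then the turn about the tool's z in rad, then the finger opening in mm, from 0 to 91.9. A call has exactly 5 rows; each row shifts and turns the commanded pose from where the row before left it, along the tool's axes as they then stand; what a row does not reach is not made up. A row lasts 1/8 s, in which the tool goes at most 62.5 mm and 10.7 degrees, less where a joint would pass 70% of its speed; a pose out of reach is approached as far as the arm can. A call is refused whole if a number of a shift passes 62.5 or a number of a turn 0.188, either way. A call with a gripper value outside its range is refused whole. The fingers move at their own pace and stop on an object; the grip force is fixed at half the most. Time passes only in rows, so rows that do not move let the fingers close, or fill a call up. It gives the time, the measured TCP pose, the force, the opening and the grip force at its end, in the units of the state.
- env.sense(): the state, without advancing time (a new reading comes with each control period).
- env.grab_frame(name): name is "side" or "top"; returns (picture, depth): 420x560x3 uint8, blue, green, red; 420x560 float32, m along the optical axis (not along the pixel's ray), 0 where there is no reading.
- env.camera_params(name): a dict with "fx", "fy", "cx", "cy" (pixels), "rvec" (rotation vector, rad) and "tvec" (3), from world to camera coordinates, as OpenCV has them. Camera axes: x right, y down, z forward; pixel columns grow to the right and rows downward; lengths in m; the calibration is good to about 2 mm. A picture is of the moment at which its call begins. camera_params takes no time and is no camera call.
- env.finish_job(): hands the job in; it is judged then, once.
The state is a dict: "clock": time; "q": joint angles; "joint_velocities": joint speeds; "effort": joint torques, N m; "tcp_pos": TCP position; "eef_rot": TCP orientation; "wrist_force": force on the tool from outside, world axes, zero at the start; "ft_torque": the same for the moment, N m; "finger_gap": finger opening in m; "grasp_force": force on a finger pad.
Only numpy, scipy, OpenCV 4.12 (cv2) and the standard library are available. Lean on these libraries where they do the work, as an engineer would, in place of code of your own. Each camera call takes 0.05 s, during which the arm holds its last target. There are 200 camera calls.

## Working session

There is one attempt and no reset: what is moved stays moved. The work goes in short steps, Python scripts to look and compute and a tool call to move; the robot and the scene stay as the last step left them, time stands still between calls to the robot, and variables do not carry over. Pictures are saved under pics/ and viewed, at most 11 in all, crops included, and the job is handed in when it is done.

Besides the shell and the picture viewer there is one more tool, called in YAML: its name, and indented under it one key for each argument. send_rows: Moves the arm, as the interface text tells. Its arguments: {"type":"object","properties":{"rows":{"type":"array"}},"required":["rows"]}

```bash
mkdir -p pics; cat > h.py <<'E'
import numpy as np, cv2
from plant import env
def grab(n,name=None):
    im,d=env.grab_frame(n); im=np.array(im); d=np.array(d)
    if name: cv2.imwrite(f'pics/{name}.png',im)
    return im,d
def cam(n):
    p=env.camera_params(n); R=cv2.Rodrigues(np.array(p['rvec'],float))[0]; return p,R,np.array(p['tvec'],float).ravel()
def cloud(n,d):
    p,R,t=cam(n); v,u=np.mgrid[:d.shape[0],:d.shape[1]]
    X=np.stack([(u-p['cx'])/p['fx']*d,(v-p['cy'])/p['fy']*d,d],-1)
    W=(X-t)@R; W[d<=0]=np.nan; return W
def ray(n,u,v,z):
    p,R,t=cam(n); c=-R.T@t; r=R.T@np.array([(u-p['cx'])/p['fx'],(v-p['cy'])/p['fy'],1]); return c+r*(z-c[2])/r[2]
E
python3 - <<'E'
from h import *
for n in ('top','side'):
    im,d=grab(n,n+'0'); W=cloud(n,d); np.savez(n+'0.npz',im=im,W=W); p,R,t=cam(n); print(n,p['fx'],-R.T@t,R[2])
s=env.sense(); print(s['clock'],s['tcp_pos'],s['eef_rot'],s['finger_gap'],s['wrist_force'],env.tip_reach)
E
```

```text
top 471.3585087234761 [0.41191653 0.03875444 1.33434676] [ 0.12190115 -0.00587991 -0.99252483]
side 444.0640425405617 [-0.05731066 -0.73121586  1.01473295] [ 0.45271095  0.55954227 -0.69423717]
0.1 [0.23385797 0.57911567 0.22494694] [-1.21814374e-04  1.90742814e-01  9.81639850e-01 -6.07026456e-04] 0.09212937550977818 [ 0.12235264  0.01015214 -0.15434818] 0.011
```

View pics/top0.png

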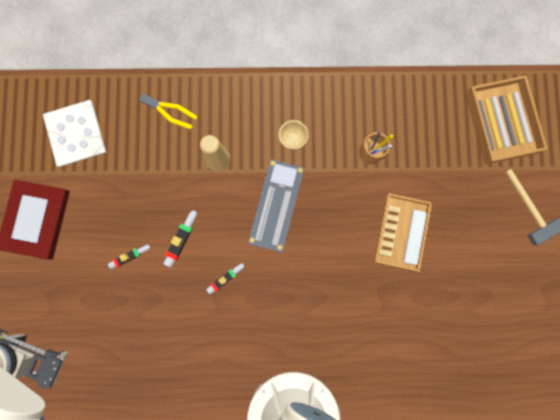

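View pics/side0.png

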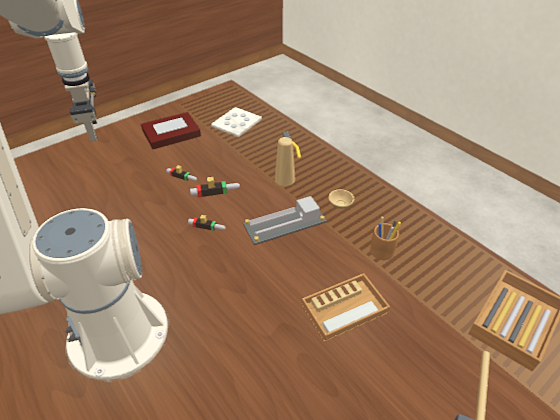

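The top view shows the gauge (largest) at about (180,240) with its green end up at (193,214). The jig is at (276,206) with the die at (285,175), and the case at (404,232) has its swage on the left and ingot on the right. The mandrel is at (215,153), the bowl at (293,134) and the cup at (377,145).

```bash
cat > m.py <<'E'
from h import *
def rect(P):
    (c,(a,b),an)=cv2.minAreaRect((P*1000).astype(np.float32)); B=cv2.boxPoints((c,(a,b),an))
    e=B[1]-B[0]; f=B[2]-B[1]; l=e if np.hypot(*e)>np.hypot(*f) else f; y=np.arctan2(l[1],l[0])
    if np.cos(y)<0: y-=np.pi*np.sign(y)
    return np.round(c,1),np.round(sorted((a,b)),1),round(float(y),4)
def win(W,x0,x1,y0,y1): return (W[...,0]>x0)&(W[...,0]<x1)&(W[...,1]>y0)&(W[...,1]<y1)
def hsv(im): return cv2.cvtColor(im,cv2.COLOR_BGR2HSV).astype(int)
E
python3 - <<'E'
from m import *
for n in ('top','side'):
    f=np.load(n+'0.npz'); im,W=f['im'],f['W']; H=hsv(im); h,s,v=H[...,0],H[...,1],H[...,2]; Z=W[...,2]
    print(n,'table z',np.nanmedian(Z[win(W,.35,.4,-.1,.1)]))
    g=ray('top',180,240,.03); q=win(W,g[0]-.11,g[0]+.11,g[1]-.075,g[1]+.06)
    for nm,m in (('green',(h>45)&(h<85)&(s>120)),('red',((h<6)|(h>174))&(s>180)&(v>130)),('knob',(Z>.053)&(h>15)&(h<35)),('body',Z>.01)):
        P=W[m&q]; print(nm,len(P),np.round(np.nanmedian(P,0),4), rect(P[:,:2]) if len(P)>5 else '')
    j=ray('top',276,206,.01); q=win(W,j[0]-.15,j[0]+.15,j[1]-.11,j[1]+.11)
    for nm,a,b in (('die',.048,.06),('rails',.024,.04),('all',.005,.06)):
        P=W[q&(Z>a)&(Z<b)]; print(nm,len(P),np.round(np.nanmedian(P,0),4),rect(P[:,:2]))
    c=ray('top',404,232,.02); q=win(W,c[0]-.13,c[0]+.13,c[1]-.1,c[1]+.1)
    for nm,m in (('rim',(Z>.027)&(Z<.04)),('all',(Z>.012)&(Z<.04)),('ingot',(s<60)&(v>150)&(Z>.01)),('floor',(Z>.002)&(Z<.011))):
        P=W[m&q]; print(nm,len(P),np.round(np.nanmedian(P,0),4),rect(P[:,:2]))
    for nm,u,vv in (('mandrel',213,150),('cup',377,145),('bowl',293,134)):
        b=ray('top',u,vv,.03); P=W[win(W,b[0]-.08,b[0]+.08,b[1]-.08,b[1]+.08)&(Z>.015)]; print(nm,np.round(np.nanmedian(P,0),3),np.nanmax(P[:,2]))
E
python3 - <<'E'
import cv2
im=cv2.imread('pics/top0.png'); cv2.imwrite('pics/c0.png',cv2.resize(im[150:280,160:440],None,fx=2.8,fy=2.8,interpolation=cv2.INTER_CUBIC))
E
```

```text
top table z -0.00024839228879501915
green 52 [0.5198 0.2922 0.0299] (array([521.2, 294.9]), array([12.3, 37. ]), 1.093)
red 48 [0.4457 0.3272 0.0291] (array([446.7, 331.7]), array([10.7, 37.5]), 1.1553)
knob 60 [0.4824 0.3096 0.0612] (array([482.3, 309.9]), array([19. , 19.9]), 1.0985)
body 629 [0.484  0.3053 0.0281] (array([491.7, 304.9]), array([ 31.9, 165.9]), -0.4683)
die 393 [0.6604 0.0165 0.054 ] (array([660.4,  16.7]), array([50.4, 61.6]), 1.3005)
rails 399 [0.556  0.0433 0.0286] (array([587.4,  39.8]), array([ 82.5, 226.4]), -0.2949)
all 2952 [0.5813 0.0379 0.0103] (array([581. ,  38.9]), array([216.9, 298.5]), -0.0018)
rim 1054 [ 0.5006 -0.2838  0.0301] (array([ 501.6, -313.2]), array([125.5, 196.6]), -0.2268)
all 2124 [ 0.4978 -0.3222  0.0269] (array([ 501.5, -313.6]), array([126.6, 196.6]), -0.2255)
ingot 756 [ 0.4874 -0.3468  0.0235] (array([ 488.8, -349.1]), array([ 39.8, 153.1]), -0.2195)
floor 1792 [ 0.5032 -0.3155  0.0048] (array([ 502.1, -317.5]), array([199.7, 259.9]), 0.0005)
mandrel [0.705 0.199 0.134] 0.17562710842455226
cup [ 0.734 -0.236  0.068] 0.1438236446695
[... 499 characters left out ...]
]), 1.2941)
rails 310 [0.5783 0.0371 0.0287] (array([580.2,  37.9]), array([ 68.1, 214.2]), -0.2673)
all 1835 [0.5812 0.0293 0.0133] (array([584.2,  38.6]), array([195.8, 294.8]), 0.03)
rim 1066 [ 0.5    -0.2853  0.0304] (array([ 501.2, -313.3]), array([126.5, 197.4]), -0.2267)
all 2393 [ 0.4933 -0.3209  0.0263] (array([ 500.6, -313.3]), array([127. , 198.4]), -0.2281)
ingot 635 [ 0.483  -0.3476  0.0245] (array([ 487.1, -350.4]), array([ 40. , 151.4]), -0.2385)
floor 1545 [ 0.4936 -0.3149  0.005 ] (array([ 502. , -317.6]), array([199.4, 259.7]), 0.0018)
mandrel [0.704 0.188 0.097] 0.17252839664394745
cup [ 0.72  -0.247  0.068] 0.1439351152261144
bowl [ 0.795 -0.001  0.027] 0.0381469393151189
```

View pics/c0.png

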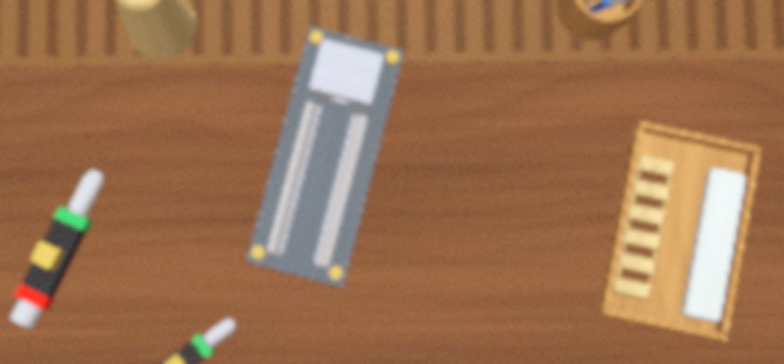

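The crop shows the rails at about (290,180) and (340,190), the die at (345,70), the swage at (645,225) and the ingot at (715,245), with the middle lane clear between them. I'll refine the yaws and the lane, then compute the first move.

```bash
cat >> m.py <<'E'
def tool():
    s=env.sense(); w,x,y,z=s['eef_rot']; from scipy.spatial.transform import Rotation as Ro
    return s,Ro.from_quat([x,y,z,w]).as_matrix()
def go(x,y,z,psi=None):
    "target TCP mm, yaw of tool y; prints shift in tool axes, turn"
    s,R=tool(); d=R.T@(np.array([x,y,z])-np.array(s['tcp_pos'])*1000); py=np.arctan2(R[1,1],R[0,1])
    t=None if psi is None else -((psi-py+np.pi)%(2*np.pi)-np.pi)
    print('t',round(s['clock'],2),'pos',np.round(np.array(s['tcp_pos'])*1000,1),'psi',round(py,3),'q6',round(s['q'][5],2),'shift',np.round(d,1),'turn',t,'gap',round(s['finger_gap']*1000,1),'F',np.round(s['wrist_force'],1),'grip',np.round(s['grasp_force'],1))
E
python3 - <<'E'
from m import *
for n in ('top','side'):
    f=np.load(n+'0.npz'); im,W=f['im'],f['W']; H=hsv(im); h,s,v=H[...,0],H[...,1],H[...,2]; Z=W[...,2]
    a=-.27; X=(W[...,0]-.6363)*np.cos(a)+(W[...,1]-.0234)*np.sin(a); Y=-(W[...,0]-.6363)*np.sin(a)+(W[...,1]-.0234)*np.cos(a)
    q=(X>-.2)&(X<.09)&(abs(Y)<.065)
    P=W[q&(Z>.004)]; print('plate',rect(P[:,:2]))
    for sg in (1,-1):
        P=W[q&(Z>.026)&(Z<.045)&(X<-.02)&(Y*sg>0)]
        vx,vy,x0,y0=cv2.fitLine((P[:,:2]*1000).astype(np.float32),cv2.DIST_HUBER,0,.01,.01).ravel(); t=(600-x0)/vx; print('rail',len(P),np.arctan(vy/vx),y0+t*vy)
    P=W[q&(Z>.05)]; print('dieX',np.percentile(X[q&(Z>.05)]*1000,[1,99]),np.percentile(Y[q&(Z>.05)]*1000,[1,99]))
    a=-.227; X=(W[...,0]-.5014)*np.cos(a)+(W[...,1]+.3133)*np.sin(a); Y=-(W[...,0]-.5014)*np.sin(a)+(W[...,1]+.3133)*np.cos(a)
    q=(abs(X)<.06)
    hi=np.arange(-60,61,4); print('profile',[(int(b),round(float(np.nanmedian(Z[q&(abs(Y*1000-b)<2)])*1000),0)) for b in hi])
go(482,309.5,120,-.465)
E
```

```text
plate (array([583.1,  37.9]), array([128.8, 289.6]), -0.2725)
rail 145 -0.27309024 60.541897
rail 139 -0.27789712 5.6964436
dieX [-1.89118942e-02  4.95973853e+01] [-30.19339174  30.58445829]
profile [(-60, 31.0), (-56, 26.0), (-52, 23.0), (-48, 24.0), (-44, 24.0), (-40, 25.0), (-36, 24.0), (-32, 24.0), (-28, 24.0), (-24, 24.0), (-20, 16.0), (-16, 7.0), (-12, 5.0), (-8, 6.0), (-4, 6.0), (0, 5.0), (4, 7.0), (8, 6.0), (12, 6.0), (16, 8.0), (20, 27.0), (24, 28.0), (28, 28.0), (32, 28.0), (36, 28.0), (40, 28.0), (44, 29.0), (48, 29.0), (52, 28.0), (56, 32.0), (60, 25.0)]
plate (array([587.8,  37.4]), array([129.3, 278.6]), -0.2619)
rail 87 -0.26514935 60.292866
rail 80 -0.27585474 4.65691
dieX [-1.55760575 49.63100951] [-32.19498271  32.68554931]
profile [(-60, 19.0), (-56, 32.0), (-52, 25.0), (-48, 24.0), (-44, 25.0), (-40, 24.0), (-36, 24.0), (-32, 25.0), (-28, 24.0), (-24, 25.0), (-20, 23.0), (-16, nan), (-12, 8.0), (-8, 6.0), (-4, 6.0), (0, 7.0), (4, 6.0), (8, 6.0), (12, 6.0), (16, 6.0), (20, 18.0), (24, 28.0), (28, 29.0), (32, 29.0), (36, 28.0), (40, 29.0), (44, 28.0), (48, 28.0), (52, 28.0), (56, 29.0), (60, 32.0)]
t 0.1 pos [233.9 579.1 224.9] psi 1.187 q6 -0.0 shift [-331.1 -156.9  105.1] turn 1.6519586608059167 gap 92.1 F [ 0.1  0.  -0.2] grip 0.0
  return np.nanmean(a, axis, out=out, keepdims=keepdims)
```

send_rows:
  rows:
    - [[-33.1,-15.7,10.5],0,91]
    - [[-33.1,-15.7,10.5],0,91]
    - [[-33.1,-15.7,10.5],0,91]
    - [[-33.1,-15.7,10.5],0,80]
    - [[-33.1,-15.7,10.5],0,70]

```text
clock: 0.72
tcp_pos: [0.3586, 0.4437, 0.1725]
eef_rot: [-0.0, 0.191, 0.982, -0.0]
wrist_force: [-1.2, -0.2, -0.1]
finger_gap: 0.0733
grasp_force: 0.0
```

send_rows:
  rows:
    - [[-33.1,-15.7,10.5],0,60]
    - [[-33.1,-15.7,10.5],0,50]
    - [[-33.1,-15.7,10.5],0,50]
    - [[-33.1,-15.7,10.5],0,50]
    - [[-33.1,-15.7,10.5],0,50]

```text
clock: 1.35
tcp_pos: [0.4827, 0.309, 0.12]
eef_rot: [-0.0, 0.191, 0.982, -0.0]
wrist_force: [0.9, -0.3, 0.8]
finger_gap: 0.0497
grasp_force: 0.0
```

send_rows:
  rows:
    - [[0,0,0],0.165,50]
    - [[0,0,0],0.165,50]
    - [[0,0,0],0.165,50]
    - [[0,0,0],0.165,50]
    - [[0,0,0],0.165,50]

```text
clock: 1.98
tcp_pos: [0.482, 0.3099, 0.1203]
eef_rot: [-0.0, 0.571, 0.821, -0.0]
wrist_force: [0.2, -0.5, -0.1]
finger_gap: 0.0499
grasp_force: 0.0
```

send_rows:
  rows:
    - [[0,0,0],0.165,50]
    - [[0,0,0],0.165,50]
    - [[0,0,0],0.165,50]
    - [[0,0,0],0.165,50]
    - [[0,0,0],0.165,50]

```text
clock: 2.6
tcp_pos: [0.4819, 0.3099, 0.1203]
eef_rot: [0.0, 0.852, 0.524, -0.0]
wrist_force: [-0.3, -0.4, -0.2]
finger_gap: 0.0497
grasp_force: 0.0
```

```bash
python3 -c "
from m import *
go(482,309.5,45,-.465)"
```

```text
t 2.6 pos [481.9 309.9 120.3] psi -0.468 q6 1.04 shift [-0.3  0.2 75.3] turn -0.003461803285775389 gap 49.7 F [-0.3 -0.4 -0.2] grip 0.0
```

Motion is accurate. I'll descend, grip and lift a little.

send_rows:
  rows:
    - [[0,0,25],0,50]
    - [[0,0,25],0,50]
    - [[0,0,15],0,50]
    - [[0,0,10],0,50]
    - [[0,0,0],0,40]

```text
clock: 3.22
tcp_pos: [0.4819, 0.3099, 0.0451]
eef_rot: [0.0, 0.85, 0.526, -0.0]
wrist_force: [0.6, 0.0, 0.6]
finger_gap: 0.0418
grasp_force: 0.0
```

send_rows:
  rows:
    - [[0,0,0],0,25]
    - [[0,0,0],0,10]
    - [[0,0,0],0,5]
    - [[0,0,0],0,5]
    - [[0,0,0],0,5]

```text
clock: 3.85
tcp_pos: [0.4825, 0.3103, 0.0463]
eef_rot: [-0.0, 0.85, 0.526, 0.0]
wrist_force: [-1.0, 0.0, 5.8]
finger_gap: 0.0197
grasp_force: 30.0
```

```bash
python3 -c "
from m import *
go(482,309.5,45,-.465)"
```

```text
t 3.85 pos [482.5 310.3  46.3] psi -0.463 q6 1.03 shift [-0.9 -0.1  1.3] turn 0.0020310215726837555 gap 19.7 F [-1.   0.   5.8] grip 30.0
```

send_rows:
  rows:
    - [[0,0,-6],0,5]
    - [[0,0,-14],0,5]
    - [[0,0,-18],0,5]
    - [[0,0,-18],0,5]
    - [[0,0,-14],0,5]

```text
clock: 4.47
tcp_pos: [0.4826, 0.3103, 0.1174]
eef_rot: [-0.0, 0.85, 0.526, 0.001]
wrist_force: [-0.2, 0.3, -3.7]
finger_gap: 0.0195
grasp_force: 30.0
```

send_rows:
  rows:
    - [[-16,12,0],0,5]
    - [[-28,20,0],0,5]
    - [[-32,23,0],0,5]
    - [[-32,23,0],0,5]
    - [[-32,23,0],0,5]

```text
clock: 5.1
tcp_pos: [0.5095, 0.1373, 0.1152]
eef_rot: [-0.0, 0.851, 0.526, -0.001]
wrist_force: [0.1, -0.1, -2.9]
finger_gap: 0.0201
grasp_force: 30.0
```

send_rows:
  rows:
    - [[-32,23,0],0,5]
    - [[-28,20,0],0,5]
    - [[-10,9,0],0,5]
    - [[0,0,0],-0.095,5]
    - [[0,0,0],-0.095,5]

```text
clock: 5.72
tcp_pos: [0.5249, 0.0534, 0.1153]
eef_rot: [-0.0, 0.796, 0.605, -0.0]
wrist_force: [-0.4, 0.1, -2.9]
finger_gap: 0.0197
grasp_force: 30.0
```

```bash
cat > look.py <<'E'
from m import *
import sys
# gauge pose while held/lying: usage look.py tag zknobtop
tag=sys.argv[1]
for n in ('top','side'):
    im,d=grab(n,tag+n); W=cloud(n,d); np.savez(tag+n+'.npz',im=im,W=W)
    H=hsv(im); h,s,v=H[...,0],H[...,1],H[...,2]; T=np.array(env.sense()['tcp_pos']); q=win(W,T[0]-.13,T[0]+.13,T[1]-.11,T[1]+.11)
    for nm,m in (('green',(h>45)&(h<85)&(s>120)),('red',((h<6)|(h>174))&(s>180)&(v>130))):
        P=W[m&q]; print(n,nm,len(P),np.round(np.nanmedian(P,0),4) if len(P) else '')
E
python3 look.py a; python3 -c "
from m import *
go(525.4,54.1,54,-.272)"
```

```text
top green 1 [0.3972 0.1634 0.0156]
top red 25 [0.4827 0.0659 0.0993]
side green 39 [0.5644 0.0335 0.0983]
side red 48 [0.4821 0.0541 0.0969]
t 5.83 pos [524.8  53.7 115.3] psi -0.272 q6 0.37 shift [ 0.5  0.5 61.3] turn 7.634050974214546e-05 gap 19.9 F [-0.5  0.2 -2.8] grip 30.0
```

View pics/aside.png

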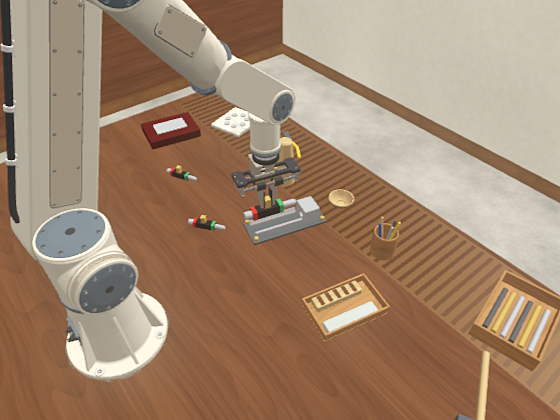

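send_rows:
  rows:
    - [[0.5,0,14],0,5]
    - [[0,0,16],0,5]
    - [[0,0,10],0,5]
    - [[0,0,6],0,5]
    - [[0,0,4],0,5]

```text
clock: 6.45
tcp_pos: [0.5253, 0.0543, 0.0651]
eef_rot: [-0.0, 0.797, 0.604, -0.0]
wrist_force: [-0.4, 0.2, -3.7]
finger_gap: 0.0197
grasp_force: 30.0
```

send_rows:
  rows:
    - [[0,0,3],0,5]
    - [[0,0,2],0,5]
    - [[0,0,2],0,5]
    - [[0,0,0],0,5]
    - [[0,0,0],0,5]

```text
clock: 7.08
tcp_pos: [0.5255, 0.0543, 0.0587]
eef_rot: [0.0, 0.797, 0.604, 0.0]
wrist_force: [0.5, 0.2, -3.1]
finger_gap: 0.0196
grasp_force: 30.0
```

send_rows:
  rows:
    - [[0,0,2],0,5]
    - [[0,0,2],0,5]
    - [[0,0,0],0,5]
    - [[0,0,0],0,24]
    - [[0,0,0],0,32]

```text
clock: 7.7
tcp_pos: [0.5258, 0.0543, 0.0549]
eef_rot: [0.0, 0.797, 0.604, 0.0]
wrist_force: [-0.6, -0.7, 0.3]
finger_gap: 0.0313
grasp_force: 0.0
```

send_rows:
  rows:
    - [[0,0,0],0,32]
    - [[0,0,0],0,32]
    - [[0,0,-1],0,32]
    - [[0,0,0],0,32]
    - [[0,0,0],0,32]

```text
clock: 8.32
tcp_pos: [0.5254, 0.0543, 0.0556]
eef_rot: [0.0, 0.797, 0.604, -0.0]
wrist_force: [-0.3, 0.6, 1.1]
finger_gap: 0.0321
grasp_force: 0.0
```

```bash
python3 look.py b; python3 -c "
from m import *
go(525.4,54.1,54,-.272)
im=cv2.imread('pics/bside.png'); cv2.imwrite('pics/bc.png',cv2.resize(im[150:260,200:350],None,fx=5,fy=5,interpolation=cv2.INTER_CUBIC))"
```

```text
top green 1 [0.3972 0.1631 0.0189]
top red 18 [0.4833 0.0669 0.0385]
side green 34 [0.5638 0.0389 0.0356]
side red 36 [0.483  0.0572 0.038 ]
t 8.43 pos [525.4  54.3  55.6] psi -0.273 q6 0.37 shift [-0.2  0.   1.6] turn -0.0010226371233748033 gap 32.2 F [ 0.3 -0.2  0.1] grip 0.0
```

View pics/bc.png

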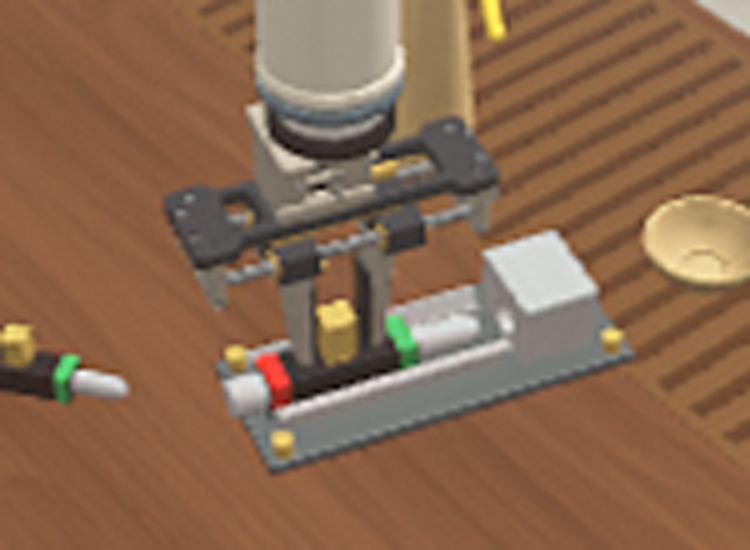

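The crop shows the gauge seated between the rails, with the green end aimed at the bore mouth and the open fingers straddling the knob at about (335,330). I'll push now.

send_rows:
  rows:
    - [[0,4,0],0,32]
    - [[0,6,0],0,32]
    - [[0,7,0],0,32]
    - [[0,7,0],0,32]
    - [[0,6,0],0,32]

```text
clock: 9.05
tcp_pos: [0.5548, 0.046, 0.0555]
eef_rot: [0.0, 0.797, 0.604, -0.0]
wrist_force: [-3.8, 1.7, 1.8]
finger_gap: 0.0323
grasp_force: 1.5
```

send_rows:
  rows:
    - [[0,5,0],0,32]
    - [[0,5,0],0,32]
    - [[0,4,0],0,32]
    - [[0,3,0],0,32]
    - [[0,0,0],0,32]

```text
clock: 9.68
tcp_pos: [0.5713, 0.0415, 0.0557]
eef_rot: [0.0, 0.797, 0.604, 0.0]
wrist_force: [0.8, -0.0, -0.0]
finger_gap: 0.0323
grasp_force: 0.0
```

send_rows:
  rows:
    - [[0,4,0],0,32]
    - [[0,4,0],0,32]
    - [[0,4,0],0,32]
    - [[0,3,0],0,32]
    - [[0,2,0],0,32]

```text
clock: 10.3
tcp_pos: [0.5871, 0.037, 0.0556]
eef_rot: [-0.0, 0.797, 0.604, -0.0]
wrist_force: [-4.4, 1.1, 3.3]
finger_gap: 0.032
grasp_force: 2.0
```

send_rows:
  rows:
    - [[0,1,0],0,32]
    - [[0,1,0],0,32]
    - [[0,1,0],0,32]
    - [[0,1,0],0,32]
    - [[0,0,0],0,32]

```text
clock: 10.92
tcp_pos: [0.5911, 0.0359, 0.0556]
eef_rot: [0.0, 0.797, 0.604, 0.0]
wrist_force: [-3.1, 1.1, 2.5]
finger_gap: 0.0318
grasp_force: 1.3
```

```bash
python3 -c "
from m import *
go(588,36.7,55.6,-.272)"
```

```text
t 10.93 pos [591.1  35.9  55.6] psi -0.273 q6 0.33 shift [-0.  -3.2 -0. ] turn -0.000977888108215197 gap 31.8 F [-3.1  1.1  2.5] grip 1.3
```

send_rows:
  rows:
    - [[0,1,0],0,32]
    - [[0,0.7,0],0,32]
    - [[0,0.5,0],0,32]
    - [[0,0,0],0,32]
    - [[0,0,0],0,32]

```text
clock: 11.55
tcp_pos: [0.5931, 0.0353, 0.0556]
eef_rot: [0.0, 0.797, 0.604, 0.0]
wrist_force: [-3.1, 0.8, 1.9]
finger_gap: 0.0324
grasp_force: 1.3
```

send_rows:
  rows:
    - [[0,0.5,0],0,32]
    - [[0,0,0],0,32]
    - [[0,0.5,0],0,32]
    - [[0,0,0],0,32]
    - [[0,0,0],0,32]

```text
clock: 12.18
tcp_pos: [0.594, 0.035, 0.0556]
eef_rot: [0.0, 0.797, 0.604, 0.0]
wrist_force: [-2.7, 0.7, 1.5]
finger_gap: 0.0319
grasp_force: 1.3
```

Not yet against the block; I'll creep on until the force rises.

send_rows:
  rows:
    - [[0,0.5,0],0,32]
    - [[0,0,0],0,32]
    - [[0,0.5,0],0,32]
    - [[0,0,0],0,32]
    - [[0,0,0],0,32]

```text
clock: 12.8
tcp_pos: [0.5942, 0.035, 0.0555]
eef_rot: [-0.001, 0.797, 0.604, -0.001]
wrist_force: [-5.3, 2.4, 4.6]
finger_gap: 0.032
grasp_force: 3.2
```

```bash
python3 look.py c; python3 -c "
from m import *
go(595,34.7,55.6,-.272)
im=cv2.imread('pics/cside.png'); cv2.imwrite('pics/cc.png',cv2.resize(im[180:250,230:340],None,fx=7,fy=7,interpolation=cv2.INTER_CUBIC))"
```

```text
top green 0 
top red 0 
side green 21 [0.6283 0.0146 0.0362]
side red 35 [0.5468 0.0425 0.0365]
t 12.9 pos [594.2  35.   55.6] psi -0.273 q6 0.33 shift [-0.   0.9 -0. ] turn -0.001079689033149922 gap 32.0 F [-6.2  2.5  4.6] grip 3.2
```

View pics/cc.png

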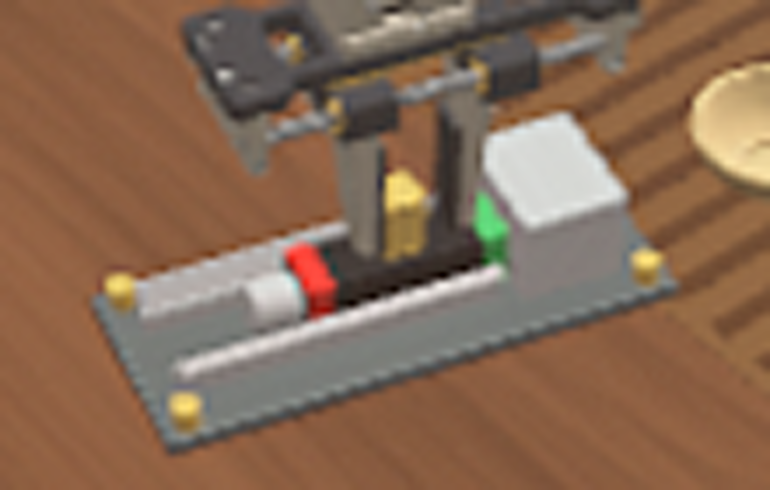

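The green band sits flush against the die face at (490,235). I'll give one more gentle nudge to confirm it is fully home, then hook it out.

send_rows:
  rows:
    - [[0,0.6,0],0,32]
    - [[0,0,0],0,32]
    - [[0,0.4,0],0,32]
    - [[0,0,0],0,32]
    - [[0,0,0],0,32]

```text
clock: 13.52
tcp_pos: [0.5942, 0.0349, 0.0555]
eef_rot: [-0.001, 0.797, 0.604, -0.001]
wrist_force: [-8.7, 3.2, 7.5]
finger_gap: 0.0318
grasp_force: 4.9
```

send_rows:
  rows:
    - [[0,-4,0],0,32]
    - [[0,-5,0],0,32]
    - [[0,-4,0],0,32]
    - [[0,-4,0],0,32]
    - [[0,-5,0],0,32]

```text
clock: 14.15
tcp_pos: [0.575, 0.0405, 0.0557]
eef_rot: [0.0, 0.797, 0.604, 0.0]
wrist_force: [2.1, -0.1, -0.9]
finger_gap: 0.0319
grasp_force: 0.9
```

send_rows:
  rows:
    - [[0,-6,0],0,32]
    - [[0,-7,0],0,32]
    - [[0,-7,0],0,32]
    - [[0,-7,0],0,32]
    - [[0,-7,0],0,32]

```text
clock: 14.78
tcp_pos: [0.5417, 0.0498, 0.0557]
eef_rot: [0.0, 0.797, 0.604, 0.0]
wrist_force: [1.4, -0.3, 1.5]
finger_gap: 0.0323
grasp_force: 1.2
```

send_rows:
  rows:
    - [[0,-7,0],0,32]
    - [[0,-7,0],0,32]
    - [[0,-6,0],0,32]
    - [[0,-4,0],0,32]
    - [[0,-2,0],0,32]

```text
clock: 15.4
tcp_pos: [0.5169, 0.0567, 0.0557]
eef_rot: [0.0, 0.797, 0.604, 0.0]
wrist_force: [3.4, -0.9, 2.2]
finger_gap: 0.0321
grasp_force: 1.4
```

```bash
python3 look.py d; python3 -c "
from m import *
go(595,34.7,55.6,-.272)"
```

```text
top green 13 [0.3945 0.1629 0.0221]
top red 0 
side green 44 [0.5592 0.0429 0.0341]
side red 37 [0.4806 0.0576 0.0367]
t 15.5 pos [516.7  56.7  55.6] psi -0.273 q6 0.38 shift [-0.1 81.4 -0. ] turn -0.0009394475990749385 gap 31.9 F [2.3 0.5 1. ] grip 0.8
```

send_rows:
  rows:
    - [[0,5.5,0],0,32]
    - [[0,0,0],0,25]
    - [[0,0,0],0,10]
    - [[0,0,0],0,5]
    - [[0,0,0],0,5]

```text
clock: 16.12
tcp_pos: [0.5217, 0.0551, 0.0553]
eef_rot: [-0.0, 0.797, 0.604, -0.0]
wrist_force: [0.3, 0.4, -3.1]
finger_gap: 0.0197
grasp_force: 30.0
```

send_rows:
  rows:
    - [[0,0,0],0,5]
    - [[0,0,-6],0,5]
    - [[0,0,-12],0,5]
    - [[0,0,-18],0,5]
    - [[0,0,-18],0,5]

```text
clock: 16.75
tcp_pos: [0.5224, 0.0552, 0.1109]
eef_rot: [0.0, 0.797, 0.604, 0.0]
wrist_force: [0.3, -0.7, -3.3]
finger_gap: 0.0201
grasp_force: 30.0
```

send_rows:
  rows:
    - [[0,0,-8],0,5]
    - [[0,0,0],-0.1,5]
    - [[0,0,0],-0.18,5]
    - [[0,0,0],-0.18,5]
    - [[0,0,0],-0.18,5]

```text
clock: 17.38
tcp_pos: [0.522, 0.0551, 0.1177]
eef_rot: [-0.0, 0.564, 0.826, -0.0]
wrist_force: [-0.3, -0.5, -3.7]
finger_gap: 0.0199
grasp_force: 30.0
```

```bash
python3 -c "
from m import *
go(521,55,116,-.272+np.pi)"
```

```text
t 17.38 pos [522.   55.1 117.7] psi 0.373 q6 -0.27 shift [ 0.2 -1.   1.7] turn -2.4966499118780927 gap 19.9 F [-0.3 -0.5 -3.7] grip 30.0
```

14 more rows of -0.178.

send_rows:
  rows:
    - [[0,0,0],-0.18,5]
    - [[0,0,0],-0.18,5]
    - [[0,0,0],-0.18,5]
    - [[0,0,0],-0.18,5]
    - [[0,0,0],-0.18,5]

```text
clock: 18.0
tcp_pos: [0.5221, 0.0552, 0.1177]
eef_rot: [-0.0, 0.148, 0.989, -0.0]
wrist_force: [-0.8, 0.5, -3.5]
finger_gap: 0.0198
grasp_force: 30.0
```

send_rows:
  rows:
    - [[0,0,0],-0.18,5]
    - [[0,0,0],-0.18,5]
    - [[0,0,0],-0.18,5]
    - [[0,0,0],-0.18,5]
    - [[0,0,0],-0.18,5]

```text
clock: 18.62
tcp_pos: [0.522, 0.0551, 0.1177]
eef_rot: [-0.0, -0.297, 0.955, 0.0]
wrist_force: [0.3, 0.5, -3.3]
finger_gap: 0.0199
grasp_force: 30.0
```

send_rows:
  rows:
    - [[0,0,0],-0.18,5]
    - [[0,0,0],-0.18,5]
    - [[0,0,0],-0.18,5]
    - [[0,0,0],-0.1,5]
    - [[0,0,0],-0.05,5]

```text
clock: 19.25
tcp_pos: [0.5221, 0.0552, 0.1177]
eef_rot: [-0.0, -0.601, 0.8, 0.0]
wrist_force: [-0.3, 0.6, -3.4]
finger_gap: 0.0202
grasp_force: 30.0
```

```bash
python3 look.py e; python3 -c "
from m import *
c,s=np.cos(-.272),np.sin(-.272)
go(636.2-105*c,23.2-105*s,116,-.272+np.pi)"
```

```text
top green 47 [0.4823 0.0666 0.1003]
top red 0 
side green 56 [0.478  0.0581 0.0978]
side red 40 [0.5609 0.0298 0.0971]
t 19.35 pos [522.1  55.1 117.7] psi 2.858 q6 -2.76 shift [ -0.1 -13.5   1.7] turn -0.012031376849472863 gap 19.7 F [-1.1 -0.1 -3.9] grip 30.0
```

send_rows:
  rows:
    - [[0,-6,0],-0.012,5]
    - [[-0.5,-7.5,10],0,5]
    - [[0,0,16],0,5]
    - [[0,0,12],0,5]
    - [[0,0,7],0,5]

```text
clock: 19.98
tcp_pos: [0.5344, 0.0519, 0.0711]
eef_rot: [-0.001, -0.604, 0.797, 0.001]
wrist_force: [-0.5, 1.4, -2.9]
finger_gap: 0.0197
grasp_force: 30.0
```

send_rows:
  rows:
    - [[0,0,4],0,5]
    - [[0,0,3],0,5]
    - [[0,0,3],0,5]
    - [[0,0,2],0,5]
    - [[0,0,0],0,5]

```text
clock: 20.6
tcp_pos: [0.536, 0.0542, 0.0636]
eef_rot: [0.002, -0.604, 0.797, 0.001]
wrist_force: [-10.8, 14.0, 31.5]
finger_gap: 0.0199
grasp_force: 30.0
```

send_rows:
  rows:
    - [[0,0,-4],0,5]
    - [[0,0,-4],0,5]
    - [[0,0,-2],0,5]
    - [[0,0,0],0,5]
    - [[0,0,0],0,5]

```text
clock: 21.22
tcp_pos: [0.5352, 0.0518, 0.0703]
eef_rot: [-0.0, -0.604, 0.797, 0.0]
wrist_force: [0.1, 0.5, -3.5]
finger_gap: 0.0196
grasp_force: 30.0
```

```bash
python3 look.py f; python3 -c "
from m import *
c,s=np.cos(-.272),np.sin(-.272)
go(636.2-105*c,23.2-105*s,71,-.272+np.pi)
im=cv2.imread('pics/fside.png'); cv2.imwrite('pics/fc.png',cv2.resize(im[180:250,230:340],None,fx=7,fy=7,interpolation=cv2.INTER_CUBIC))"
```

```text
top green 45 [0.4957 0.062  0.0555]
top red 0 
side green 47 [0.4909 0.0493 0.0534]
side red 42 [0.5738 0.0265 0.0528]
t 21.32 pos [535.2  51.9  70.4] psi 2.869 q6 -2.78 shift [ 0.5  0.  -0.6] turn -0.0006884579860981788 gap 19.8 F [ 0.2  0.7 -3.1] grip 30.0
```

View pics/fc.png

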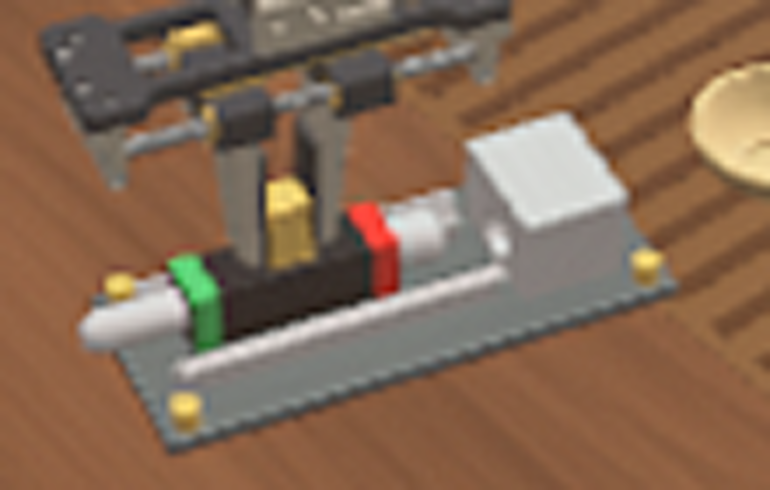

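The red end now faces the bore, and the gauge rides a little toward the near rail. I'll shift it away (+y) by 2.5 mm and lower gently.

send_rows:
  rows:
    - [[-2.5,0,0],0,5]
    - [[0,0,3],0,5]
    - [[0,0,2],0,5]
    - [[0,0,1.5],0,5]
    - [[0,0,0],0,5]

```text
clock: 21.95
tcp_pos: [0.5359, 0.0543, 0.0641]
eef_rot: [-0.0, -0.604, 0.797, 0.0]
wrist_force: [-0.4, 0.7, -3.4]
finger_gap: 0.02
grasp_force: 30.0
```

send_rows:
  rows:
    - [[0,0,1],0,5]
    - [[0,0,1],0,5]
    - [[0,0,1],0,5]
    - [[0,0,0],0,5]
    - [[0,0,0],0,5]

```text
clock: 22.58
tcp_pos: [0.5364, 0.0553, 0.063]
eef_rot: [0.001, -0.604, 0.797, 0.0]
wrist_force: [-8.3, 6.2, 22.0]
finger_gap: 0.0197
grasp_force: 30.0
```

send_rows:
  rows:
    - [[0,0,-3],0,5]
    - [[-1.5,0,0],0,5]
    - [[0,0,1],0,5]
    - [[0,0,1],0,5]
    - [[0,0,0],0,5]

```text
clock: 23.2
tcp_pos: [0.5366, 0.0559, 0.0619]
eef_rot: [0.0, -0.604, 0.797, -0.0]
wrist_force: [0.3, 2.3, -2.6]
finger_gap: 0.0203
grasp_force: 30.0
```

send_rows:
  rows:
    - [[0,0,1],0,5]
    - [[0,0,0],0,5]
    - [[0,0,1],0,5]
    - [[0,0,0],0,5]
    - [[0,0,0],0,5]

```text
clock: 23.82
tcp_pos: [0.5365, 0.0558, 0.06]
eef_rot: [0.0, -0.604, 0.797, -0.0]
wrist_force: [1.7, 3.2, -4.8]
finger_gap: 0.0195
grasp_force: 30.0
```

```bash
python3 look.py g; python3 -c "
from m import *
c,s=np.cos(-.272),np.sin(-.272)
go(636.2-105*c,23.2-105*s,71,-.272+np.pi); print(env.sense()['ft_torque'])
for t in 'abdefg':
  for n in ('top','side'):
    f=np.load(t+n+'.npz'); W=f['W']; H=hsv(f['im']); h,S,v=H[...,0],H[...,1],H[...,2]
    X=(W[...,0]-.6362)*c+(W[...,1]-.0232)*s; Y=-(W[...,0]-.6362)*s+(W[...,1]-.0232)*c
    q=(abs(Y)<.035)&(X<-.01)&(X>-.22)
    for nm,m in (('green',(h>45)&(h<85)&(S>120)),('red',((h<6)|(h>174))&(S>180)&(v>130))):
      m=m&q
      if m.sum()>8:
        z=np.nanpercentile(W[m][:,2],90); k=m&(W[...,2]>z-.004)
        print(t,n,nm,k.sum(),'X',round(1000*np.median(X[k]),1),'Y top',np.round(1000*np.percentile(Y[k],[5,50,95]),1),'z',round(z*1000,1))
"
```

```text
top green 39 [0.4966 0.0676 0.0436]
top red 0 
side green 45 [0.4923 0.053  0.0437]
side red 36 [0.575  0.0311 0.0425]
t 23.93 pos [536.5  55.8  60. ] psi 2.869 q6 -2.77 shift [  4.7   0.2 -11. ] turn -0.0006326112693271213 gap 19.9 F [ 2.   2.5 -5. ] grip 30.0
[ 0.87163081 -0.32495679  0.12654884]
a top red 18 X -158.7 Y top [-10.6  -1.1  11.3] z 102.3
a side green 16 X -72.6 Y top [-13.4  -2.9  10.1] z 102.6
a side red 28 X -158.3 Y top [-15.2  -3.3  13. ] z 99.9
b top red 3 X -161.0 Y top [-3.4 -0.7  6.4] z 131.7
b side green 13 X -73.3 Y top [-14.8  -2.2   9.9] z 40.7
b side red 26 X -156.7 Y top [-16.4  -5.2   8.8] z 40.9
d side green 15 X -76.0 Y top [-13.9  -2.6   8.4] z 40.8
d side red 25 X -161.1 Y top [-13.3  -1.4   8.5] z 39.3
e top green 32 X -160.5 Y top [-10.7   1.4  11.5] z 103.4
e side green 20 X -162.1 Y top [-17.9  -4.4   4.3] z 103.1
e side red 18 X -77.0 Y top [-19.5  -4.8   7.1] z 101.5
f top green 33 X -146.8 Y top [-11.8   0.9  11.1] z 58.3
f side green 28 X -147.9 Y top [-18.2  -5.2   8.5] z 56.5
f side red 24 X -62.1 Y top [-16.1  -2.1  11.8] z 55.7
g top green 22 X -145.4 Y top [-6.   4.7 12.6] z 47.4
g side green 21 X -148.3 Y top [-13.6  -6.2   5.6] z 48.4
g side red 17 X -61.9 Y top [-12.2  -2.3  10.9] z 47.3
```

It's in the slot. I'll lower it to the plate and release.

send_rows:
  rows:
    - [[0,0,1.5],0,5]
    - [[0,0,1.5],0,5]
    - [[0,0,1],0,5]
    - [[0,0,0],0,5]
    - [[0,0,0],0,5]

```text
clock: 24.55
tcp_pos: [0.5364, 0.0558, 0.056]
eef_rot: [0.0, -0.604, 0.797, 0.0]
wrist_force: [1.0, 4.3, -3.5]
finger_gap: 0.0199
grasp_force: 30.0
```

send_rows:
  rows:
    - [[0,0,0],0,24]
    - [[0,0,0],0,32]
    - [[0,0,0],0,32]
    - [[4,0,0],0,32]
    - [[0,0,0],0,32]

```text
clock: 25.18
tcp_pos: [0.5352, 0.0516, 0.0561]
eef_rot: [-0.0, -0.604, 0.797, 0.0]
wrist_force: [-1.0, 0.0, -0.4]
finger_gap: 0.0318
grasp_force: 0.0
```

```bash
python3 look.py h; python3 -c "
from m import *
c,s=np.cos(-.272),np.sin(-.272)
go(636.2-105*c,23.2-105*s,55.5,-.272+np.pi)
im=cv2.imread('pics/hside.png'); cv2.imwrite('pics/hc.png',cv2.resize(im[180:250,230:340],None,fx=7,fy=7,interpolation=cv2.INTER_CUBIC))"
```

```text
top green 29 [0.4918 0.0652 0.0389]
top red 0 
side green 40 [0.4927 0.0543 0.0361]
side red 25 [0.5753 0.0305 0.0369]
t 25.27 pos [535.3  51.8  56.1] psi 2.869 q6 -2.78 shift [0.4 0.1 0.6] turn -0.0008352972686527238 gap 32.0 F [-0.1 -0.5 -0.1] grip 0.0
```

View pics/hc.png

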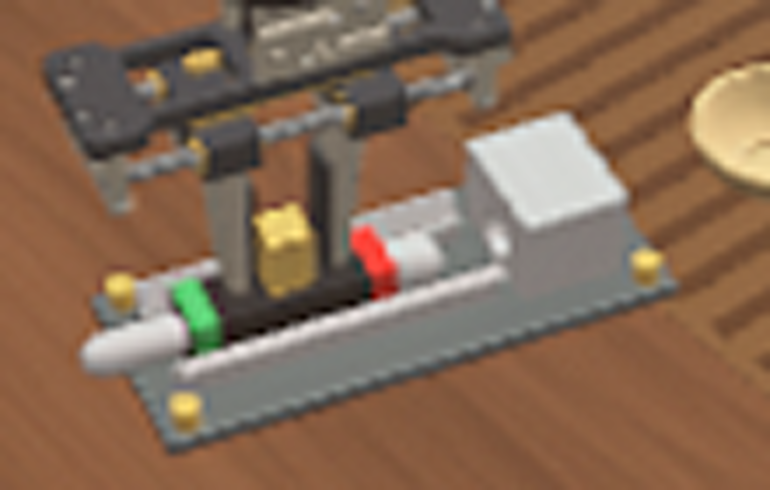

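send_rows:
  rows:
    - [[0,-5,0],0,32]
    - [[0,-7,0],0,32]
    - [[0,-7,0],0,32]
    - [[0,-6,0],0,32]
    - [[0,-4,0],0,32]

```text
clock: 25.9
tcp_pos: [0.5636, 0.044, 0.056]
eef_rot: [-0.0, -0.604, 0.797, 0.0]
wrist_force: [-4.0, 1.7, 2.8]
finger_gap: 0.0318
grasp_force: 1.9
```

send_rows:
  rows:
    - [[0,-3,0],0,32]
    - [[0,-2,0],0,32]
    - [[0,-1,0],0,32]
    - [[0,-1,0],0,32]
    - [[0,0,0],0,32]

```text
clock: 26.52
tcp_pos: [0.5703, 0.0422, 0.056]
eef_rot: [0.0, -0.604, 0.797, -0.0]
wrist_force: [-2.2, -0.3, -0.4]
finger_gap: 0.0319
grasp_force: 0.5
```

send_rows:
  rows:
    - [[0,-0.7,0],0,32]
    - [[0,-0.7,0],0,32]
    - [[0,-0.6,0],0,32]
    - [[0,0,0],0,32]
    - [[0,0,0],0,32]

```text
clock: 27.15
tcp_pos: [0.5721, 0.0417, 0.0562]
eef_rot: [0.0, -0.604, 0.797, -0.0]
wrist_force: [-0.8, -0.3, 0.3]
finger_gap: 0.032
grasp_force: 0.4
```

```bash
python3 -c "
from m import *
c,s=np.cos(-.272),np.sin(-.272)
go(636.2-66*c,23.2-66*s,56,-.272+np.pi)"
```

```text
t 27.15 pos [572.1  41.7  56.2] psi 2.869 q6 -2.8 shift [ 0.6 -0.7  0.2] turn -0.0005872219557030434 gap 32.0 F [-0.8 -0.3  0.3] grip 0.4
```

send_rows:
  rows:
    - [[0,-0.7,0],0,32]
    - [[0,-0.5,0],0,32]
    - [[0,-0.5,0],0,32]
    - [[0,0,0],0,32]
    - [[0,0,0],0,32]

```text
clock: 27.78
tcp_pos: [0.5731, 0.0413, 0.0561]
eef_rot: [-0.0, -0.604, 0.797, 0.0]
wrist_force: [-5.7, 1.5, 5.0]
finger_gap: 0.0321
grasp_force: 2.6
```

send_rows:
  rows:
    - [[0,-0.5,0],0,32]
    - [[0,-0.5,0],0,32]
    - [[0,0,0],0,32]
    - [[0,0,0],0,32]
    - [[0,0,0],0,32]

```text
clock: 28.4
tcp_pos: [0.5732, 0.0413, 0.0561]
eef_rot: [-0.001, -0.604, 0.797, 0.001]
wrist_force: [-7.8, 3.3, 6.1]
finger_gap: 0.0319
grasp_force: 4.2
```

Contact is at the mouth (TCP stopped, about 8 N). I'll lower the fingers so the push line is nearer the axis, then press gently and hold.

send_rows:
  rows:
    - [[0,3,0],0,32]
    - [[0,0,4],0,32]
    - [[0,-1,0],0,32]
    - [[0,-0.8,0],0,32]
    - [[0,-0.7,0],0,32]

```text
clock: 29.02
tcp_pos: [0.5732, 0.0413, 0.0518]
eef_rot: [-0.001, -0.604, 0.797, 0.001]
wrist_force: [-4.9, 3.6, 2.1]
finger_gap: 0.032
grasp_force: 3.0
```

send_rows:
  rows:
    - [[0,0,0],0,32]
    - [[0,0,0],0,32]
    - [[0,0,0],0,32]
    - [[0,0,0],0,32]
    - [[0,0,0],0,32]

```text
clock: 29.65
tcp_pos: [0.5731, 0.0413, 0.0518]
eef_rot: [-0.001, -0.604, 0.797, 0.001]
wrist_force: [-4.7, 0.8, 1.1]
finger_gap: 0.0319
grasp_force: 2.5
```

```bash
python3 look.py i; python3 -c "
from m import *
c,s=np.cos(-.272),np.sin(-.272)
go(636.2-66*c,23.2-66*s,56,-.272+np.pi)
im=cv2.imread('pics/iside.png'); cv2.imwrite('pics/ic.png',cv2.resize(im[180:250,230:340],None,fx=7,fy=7,interpolation=cv2.INTER_CUBIC))"
```

```text
top green 0 
top red 0 
side green 39 [0.5243 0.0457 0.0356]
side red 20 [0.6066 0.0195 0.0361]
t 29.75 pos [573.1  41.3  51.8] psi 2.869 q6 -2.8 shift [ 0.4  0.4 -4.2] turn -0.0006686212214219722 gap 31.9 F [-3.9  2.   1. ] grip 2.5
```

View pics/ic.png

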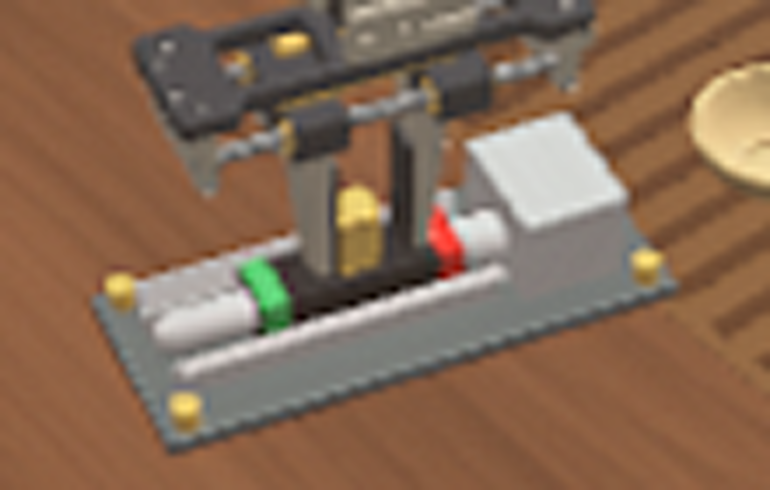

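The no-go tip rests flat on the die face at (490,232), with the handle level between the rails. I'll hold slightly firmer for another 0.6 s, then recentre, grip and lift.

send_rows:
  rows:
    - [[0,-0.4,0],0,32]
    - [[0,0,0],0,32]
    - [[0,0,0],0,32]
    - [[0,0,0],0,32]
    - [[0,0,0],0,32]

```text
clock: 30.38
tcp_pos: [0.5732, 0.0412, 0.0519]
eef_rot: [-0.001, -0.604, 0.797, 0.001]
wrist_force: [-6.1, 3.9, 1.4]
finger_gap: 0.0319
grasp_force: 3.2
```

send_rows:
  rows:
    - [[0,0,0],0,32]
    - [[0,0,0],0,32]
    - [[0,4,0],0,32]
    - [[-2.5,3,-2],0,32]
    - [[0,0,0],0,32]

```text
clock: 31.0
tcp_pos: [0.5688, 0.0455, 0.0545]
eef_rot: [0.0, -0.605, 0.797, -0.0]
wrist_force: [0.2, -1.0, -0.4]
finger_gap: 0.0318
grasp_force: 0.0
```

send_rows:
  rows:
    - [[0,8,0],0,32]
    - [[0,8,0],0,32]
    - [[0,8,0],0,32]
    - [[0,0,0],0,32]
    - [[0,-6,0],0,32]

```text
clock: 31.62
tcp_pos: [0.5503, 0.0502, 0.0539]
eef_rot: [-0.001, -0.605, 0.797, 0.0]
wrist_force: [-0.2, -0.5, 0.9]
finger_gap: 0.0322
grasp_force: 0.0
```

send_rows:
  rows:
    - [[0,0,0],0,24]
    - [[0,0,0],0,10]
    - [[0,0,0],0,5]
    - [[0,0,0],0,5]
    - [[0,0,0],0,5]

```text
clock: 32.25
tcp_pos: [0.5507, 0.0501, 0.0539]
eef_rot: [-0.0, -0.604, 0.797, 0.0]
wrist_force: [-1.2, 0.8, -2.1]
finger_gap: 0.0196
grasp_force: 30.0
```

```bash
python3 -c "
from m import *
c,s=np.cos(-.272),np.sin(-.272)
go(636.2-66*c,23.2-66*s,116,-.272+np.pi)"
```

```text
t 32.25 pos [550.7  50.1  53.9] psi 2.869 q6 -2.78 shift [  3.  -23.6 -62.1] turn -0.0005919396744373806 gap 19.6 F [-1.2  0.8 -2.1] grip 30.0
```

send_rows:
  rows:
    - [[0,0,-8],0,5]
    - [[0,0,-14],0,5]
    - [[0,0,-18],0,5]
    - [[0,0,-18],0,5]
    - [[0,0,-8],0,5]

```text
clock: 32.88
tcp_pos: [0.5519, 0.0502, 0.1221]
eef_rot: [0.001, -0.604, 0.797, -0.001]
wrist_force: [0.3, -0.2, -3.2]
finger_gap: 0.0197
grasp_force: 30.0
```

send_rows:
  rows:
    - [[0,0,0],0.1,5]
    - [[0,0,0],0.18,5]
    - [[0,0,0],0.18,5]
    - [[0,0,0],0.18,5]
    - [[0,0,0],0.18,5]

```text
clock: 33.5
tcp_pos: [0.5509, 0.0501, 0.1203]
eef_rot: [-0.0, -0.234, 0.972, -0.0]
wrist_force: [0.3, -0.2, -4.0]
finger_gap: 0.0196
grasp_force: 30.0
```

send_rows:
  rows:
    - [[0,0,0],0.18,5]
    - [[0,0,0],0.18,5]
    - [[0,0,0],0.18,5]
    - [[0,0,0],0.18,5]
    - [[0,0,0],0.18,5]

```text
clock: 34.12
tcp_pos: [0.5509, 0.0501, 0.1203]
eef_rot: [-0.0, 0.212, 0.977, -0.0]
wrist_force: [-0.6, 0.5, -3.8]
finger_gap: 0.0199
grasp_force: 30.0
```

send_rows:
  rows:
    - [[0,0,0],0.18,5]
    - [[0,0,0],0.18,5]
    - [[0,0,0],0.18,5]
    - [[0,0,0],0.18,5]
    - [[0,0,0],0.18,5]

```text
clock: 34.75
tcp_pos: [0.5509, 0.0501, 0.1203]
eef_rot: [-0.0, 0.616, 0.788, -0.0]
wrist_force: [-0.6, 0.3, -2.9]
finger_gap: 0.0198
grasp_force: 30.0
```

send_rows:
  rows:
    - [[0,0,0],0.18,5]
    - [[0,0,0],0.18,5]
    - [[0,0,0],0.116,5]
    - [[0,0,0],0,5]
    - [[0,0,0],0,5]

```text
clock: 35.38
tcp_pos: [0.551, 0.0501, 0.1202]
eef_rot: [0.0, 0.782, 0.623, -0.0]
wrist_force: [-0.4, 0.6, -3.3]
finger_gap: 0.0193
grasp_force: 30.0
```

```bash
python3 -c "
from m import *
go(501.4,-313.3,118,-.227)"
```

```text
t 35.38 pos [551.   50.1 120.2] psi -0.224 q6 0.31 shift [-365.4   32.5    2.2] turn 0.002624924195187006 gap 19.3 F [-0.4  0.6 -3.3] grip 30.0
```

send_rows:
  rows:
    - [[-15,2,0],0,5]
    - [[-30,3,0],0,5]
    - [[-40,3,0],0,5]
    - [[-40,4,0],0,5]
    - [[-40,4,0],0,5]

```text
clock: 36.0
tcp_pos: [0.5289, -0.1163, 0.1202]
eef_rot: [0.0, 0.782, 0.623, -0.0]
wrist_force: [0.8, 0.3, -3.7]
finger_gap: 0.0201
grasp_force: 30.0
```

send_rows:
  rows:
    - [[-40,4,0],0,5]
    - [[-40,4,0],0,5]
    - [[-40,3,0],0,5]
    - [[-35,3,0],0,5]
    - [[-25,2,0],0,5]

```text
clock: 36.62
tcp_pos: [0.5035, -0.2956, 0.1201]
eef_rot: [0.0, 0.783, 0.622, -0.0]
wrist_force: [-0.3, 0.1, -3.0]
finger_gap: 0.0197
grasp_force: 30.0
```

send_rows:
  rows:
    - [[-14,0.5,0],0,5]
    - [[-6.4,0,0],0,5]
    - [[0,0,15],0.0025,5]
    - [[0,0,10],0,5]
    - [[0,0,0],0,5]

```text
clock: 37.25
tcp_pos: [0.4997, -0.312, 0.0936]
eef_rot: [-0.001, 0.783, 0.622, -0.0]
wrist_force: [0.6, 0.2, -2.9]
finger_gap: 0.0199
grasp_force: 30.0
```

```bash
python3 look.py j; python3 -c "
from m import *
go(501.4,-313.3,95,-.227)
c,s=np.cos(-.227),np.sin(-.227)
for n in ('top','side'):
    f=np.load('j'+n+'.npz'); W=f['W']; H=hsv(f['im']); h,S,v=H[...,0],H[...,1],H[...,2]
    X=(W[...,0]-.5014)*c+(W[...,1]+.3133)*s; Y=-(W[...,0]-.5014)*s+(W[...,1]+.3133)*c
    q=(abs(Y)<.04)&(abs(X)<.12)&(W[...,2]>.05)
    for nm,m in (('green',(h>45)&(h<85)&(S>120)),('red',((h<6)|(h>174))&(S>180)&(v>130))):
        m=m&q
        if m.sum()>8:
            z=np.nanpercentile(W[m][:,2],90); k=m&(W[...,2]>z-.004)
            print(n,nm,k.sum(),'X',round(1000*np.median(X[k]),1),'Y top',np.round(1000*np.percentile(Y[k],[5,50,95]),1),'z',round(z*1000,1))
im=cv2.imread('pics/jtop.png'); cv2.imwrite('pics/jc.png',cv2.resize(im[180:285,360:450],None,fx=5,fy=5,interpolation=cv2.INTER_CUBIC))"
```

```text
top green 29 [ 0.5411 -0.307   0.0776]
top red 31 [ 0.4612 -0.2915  0.0769]
side green 42 [ 0.5408 -0.3309  0.0772]
side red 64 [ 0.4577 -0.3067  0.0782]
t 37.35 pos [ 500.5 -312.7   94.8] psi -0.229 q6 -0.33 shift [-0.4  1.  -0.2] turn -0.0017311097271290876 gap 19.8 F [ 0.8 -0.4 -3.1] grip 30.0
top green 3 X 25.1 Y top [31.3 31.4 31.7] z 100.7
top red 18 X -43.7 Y top [ 3.4  9.7 15.5] z 80.4
side green 23 X 41.4 Y top [-10.9  -3.    5.9] z 80.6
side red 44 X -44.7 Y top [-11.9   1.5  14.3] z 80.3
```

View pics/jc.png

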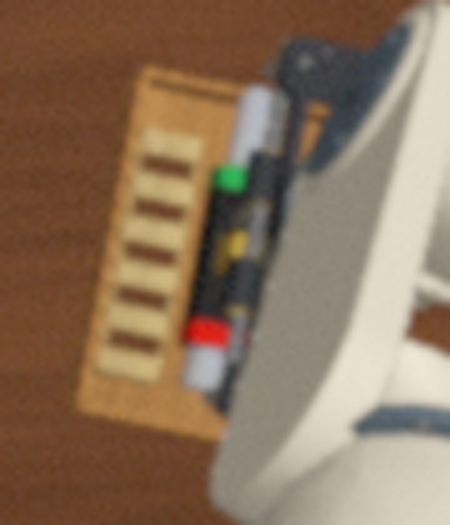

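The gauge hangs over the lane: swage at (145,255) to its left, red end near (205,330). Its extent is off-centre by 11.5 mm toward the go end, so I'll shift it by −10.5 along x and lower.

send_rows:
  rows:
    - [[0,-5,0],0,5]
    - [[-0.5,-5.5,6],0,5]
    - [[0,0,12],0,5]
    - [[0,0,8],0,5]
    - [[0,0,4],0,5]

```text
clock: 37.98
tcp_pos: [0.4898, -0.3111, 0.0641]
eef_rot: [-0.001, 0.783, 0.621, -0.0]
wrist_force: [0.1, 0.5, -4.4]
finger_gap: 0.0198
grasp_force: 30.0
```

send_rows:
  rows:
    - [[0,0,3],0,5]
    - [[0,0,3],0,5]
    - [[0,0,2],0,5]
    - [[0,0,1],0,5]
    - [[0,0,0],0,5]

```text
clock: 38.6
tcp_pos: [0.4902, -0.3113, 0.0561]
eef_rot: [0.0, 0.783, 0.621, 0.0]
wrist_force: [0.0, -0.3, -3.2]
finger_gap: 0.02
grasp_force: 30.0
```

```bash
python3 -c "
from m import *
go(501.4-11*np.cos(.227),-313.3+11*np.sin(.227),52,-.227)"
```

```text
t 38.6 pos [ 490.2 -311.3   56.1] psi -0.23 q6 -0.34 shift [0.6 0.4 4.1] turn -0.0025061570069477845 gap 20.0 F [ 0.  -0.3 -3.2] grip 30.0
```

No contact with anything. I'll continue down to the floor.

send_rows:
  rows:
    - [[0,0,1.5],0,5]
    - [[0,0,1],0,5]
    - [[0,0,1],0,5]
    - [[0,0,0],0,5]
    - [[0,0,0],0,5]

```text
clock: 39.22
tcp_pos: [0.4901, -0.3113, 0.0526]
eef_rot: [0.0, 0.783, 0.621, -0.0]
wrist_force: [-0.4, -0.6, -3.5]
finger_gap: 0.0196
grasp_force: 30.0
```

send_rows:
  rows:
    - [[0,0,0],0,22]
    - [[0,0,0],0,26]
    - [[0,0,0],0,32]
    - [[0,0,0],0,34]
    - [[0,0,0],0,34]

```text
clock: 39.85
tcp_pos: [0.4902, -0.3113, 0.0526]
eef_rot: [0.0, 0.783, 0.622, 0.0]
wrist_force: [-0.1, -0.2, -0.4]
finger_gap: 0.0342
grasp_force: 0.0
```

send_rows:
  rows:
    - [[0,0,-8],0,34]
    - [[0,0,-15],0,34]
    - [[0,0,-25],0,34]
    - [[0,0,-30],0,34]
    - [[0,0,-30],0,34]

```text
clock: 40.48
tcp_pos: [0.4902, -0.3114, 0.1627]
eef_rot: [0.0, 0.783, 0.621, 0.0]
wrist_force: [-0.2, -0.3, 0.3]
finger_gap: 0.0341
grasp_force: 0.0
```

send_rows:
  rows:
    - [[30,0,-20],0,34]
    - [[40,0,0],0,34]
    - [[40,0,0],0,34]
    - [[40,0,0],0,34]
    - [[20,0,0],0,34]

```text
clock: 41.1
tcp_pos: [0.5293, -0.1443, 0.1817]
eef_rot: [0.0, 0.783, 0.622, 0.0]
wrist_force: [-0.5, -0.3, 0.4]
finger_gap: 0.034
grasp_force: 0.0
```

send_rows:
  rows:
    - [[40,0,0],0,34]
    - [[40,0,0],0,34]
    - [[30,0,0],0,34]
    - [[0,0,0],0,34]
    - [[0,0,0],0,34]

```text
clock: 41.72
tcp_pos: [0.5537, -0.0394, 0.1809]
eef_rot: [0.0, 0.783, 0.622, -0.0]
wrist_force: [-0.1, -0.1, 0.4]
finger_gap: 0.0339
grasp_force: 0.0
```

```bash
python3 look.py k; python3 -c "
from m import *
go(0,0,0,0)
c,s=np.cos(-.227),np.sin(-.227)
f=np.load('ktop.npz'); W=f['W']; H=hsv(f['im']); h,S,v=H[...,0],H[...,1],H[...,2]
X=(W[...,0]-.5014)*c+(W[...,1]+.3133)*s; Y=-(W[...,0]-.5014)*s+(W[...,1]+.3133)*c
q=(abs(Y)<.062)&(abs(X)<.1)
for nm,m in (('green',(h>45)&(h<85)&(S>120)),('red',((h<6)|(h>174))&(S>180)&(v>130)),('knob',W[...,2]>.058),('ingot',(S<60)&(v>150)&(Y<-.018))):
    k=m&q; print(nm,k.sum(),np.round(1000*np.median(np.stack([X[k],Y[k],W[k][:,2]]),1),1),np.round(1000*np.percentile(Y[k],[3,97]),1))
im=cv2.imread('pics/ktop.png'); cv2.imwrite('pics/kc.png',cv2.resize(im[120:285,160:450],None,fx=2.7,fy=2.7,interpolation=cv2.INTER_CUBIC))"
```

```text
top green 0 
top red 0 
side green 0 
side red 0 
t 41.83 pos [553.6 -39.7 180.7] psi -0.23 q6 0.16 shift [ -87.7 -548.1  180.7] turn -0.23037498669032397 gap 33.8 F [-0.5  0.6 -0.7] grip 0.0
green 48 [29.2  4.1 36.1] [-8.9 15.8]
red 45 [-52.5   3.9  36. ] [-8.7 16.2]
knob 63 [-13.    2.4  67.5] [-8.  11.5]
ingot 704 [ -6.  -35.8  23.5] [-52.9 -19.5]
```

View pics/kc.png

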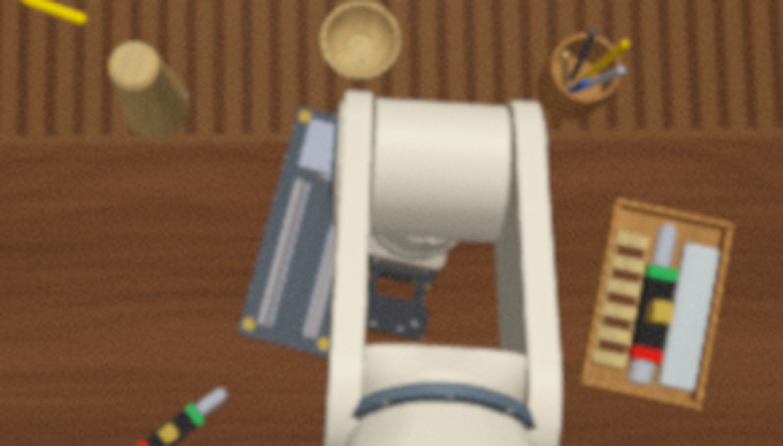

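The gauge lies level in the middle lane, knob up, with its top at 67.5 mm against the 68 mm expected. The ingot and swage are in place and the arm is clear.

```bash
python3 -c "
from plant import env
print(env.finish_job())"
```

```text
the job is handed in; nothing more can be done
None
```

The job is handed in at about 42 s: the go end went fully home and was hooked out ungripped, the no-go end was pressed against the mouth for over half a second without entering, and the gauge lies knob up in the case's middle lane; lowering it the second time, it caught a guide rail (about 36 N at the wrist, inside the 120 N limit) before a small sideways shift seated it.

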